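# Lock the note-bundle clamp with its linchpin

### The arm

A 7-joint arm with a two-finger parallel gripper is mounted at the origin on a cart in front of the work surface, level with it; the furniture and walls round the work are solid. World frame = base frame: x ahead of the robot, y to its left, z up, the work surface at z = 0. Lengths are in m, angles in rad, forces in N, time in s.
With the tool pointing down it reaches from about 0.425 to 0.95 m from the base axis. Payload 4.7 kg.
Tool frame: the origin (TCP) lies midway between the tips of the shut fingers; the grasp point (between the pads) lies 19 mm behind it; z points along the fingers, y is the line along which they close (so a half turn about z gives the same grasp; the last joint's range is limited). The gripper opens to 87 mm and grips with 3 to 60 N. Pads are 19 mm wide; open, the fingers measure 117 mm over their backs; the gripper's body (75 mm by 190 mm) begins 51 mm behind the grasp point.
Start: joints at [1.15, 0.469, -0.049, 1.532, 0.024, 1.141, -0.082], TCP at [0.258, -0.624, 0.197] pointing down, gripper open.
Joint ranges: [-2.59, 2.59], [-0.33, 1.99], [-1.39, 1.29], [0.1, 2.45], [-1.04, 4.18], [0.21, 1.99], [-2.66, 2.66]. Speed limits (rad/s): [2.57, 2.57, 3.14, 3.14, 3.14, 3.14, 3.14].

### API

Orientations are given as a rotation vector (axis times angle).
In Python, from station import ctrl gives the robot as it stands.
- The arm moves only by the shell command python3 -m jog 'ROWS' [FORCE]. ROWS is a JSON object of lists of equal length, an entry for each row: "gripper": the closure in counts, from 0 (fully open) to 255 (shut); "xyz": the shift along the tool's x, y, z each as a share of 8 cm, from -1 to 1, a list of three; "spin": the turn about the tool's z as a share of 90 degrees, from -1 to 1. A call has 1 to 20 rows; each row shifts and turns the commanded pose from where the row before left it, along the tool's axes as they then stand; what a row does not reach is not made up. A row lasts 1/12 s, in which the tool goes at most 41.7 mm and 7.16 degrees, less where a joint would pass 70% of its speed; a pose out of reach is approached as far as the arm can. A call with a number of a shift or a turn outside -1 to 1 is refused whole. A call with a gripper value outside its range is refused whole. The fingers move at their own pace and stop on an object; FORCE is the grip in N (left out, the last holds). Time passes only in rows, so rows that do not move let the fingers close. It gives the time, the measured TCP pose, the force, the opening and the grip force at its end, in the units of the state.
- ctrl.read_state(): the state, without advancing time (a new reading comes with each control period).
- ctrl.grab_frame(name): name is "side" or "top"; returns (picture, depth): 480x640x3 uint8, red, green, blue; 480x640 float32, m along the optical axis (not along the pixel's ray), 0 where there is no reading.
- ctrl.get_calibration(name): a dict with "fx", "fy", "cx", "cy" (pixels), "D" ([k1, k2, p1, p2, k3] as OpenCV has them; the pictures are not rectified), "rvec" (rotation vector, rad) and "tvec" (3), from world to camera coordinates, as OpenCV has them. Camera axes: x right, y down, z forward; pixel columns grow to the right and rows downward; lengths in m; the calibration is good to about 2 mm. A picture is of the moment at which its call begins. get_calibration takes no time and is no camera call.
- ctrl.job_done(): hands the job in; it is judged then, once.
The state is a dict: "time_s": time; "joint_pos": joint angles; "joint_velocities": joint speeds; "tau": joint torques, N m; "tcp_pos": TCP position; "orientation": TCP orientation; "force": force on the tool from outside, world axes, zero at the start; "moment": the same for the moment, N m; "width": opening from 0.0 (shut) to 1.0 (fully open); "grip_force": force on a finger pad.
Only numpy, scipy, OpenCV 4.12 (cv2) and the standard library are available. Lean on these libraries where they do the work, as an engineer would, in place of code of your own. Each camera call takes 0.05 s, during which the arm holds its last target. There are 200 camera calls.

### The job

Lock the stack of banknote bundles in the desk clamp: swing the clamp bar fully down so that its forked end drops round the post, push the linchpin that lies on the desk all the way through the hole across the post, just above the bar, until its collar meets the post, and then swing the pin's wire ring over the top of the post and right down to lie flat round it, so that the pin cannot back out. Leave the other things on the desk where they are.

Things in the scene. Friction and masses are not known exactly. Their poses are not given: they have to be found in the camera images.
- hole (a point): Centre of the 12.5 mm cross hole (2 mm countersink at both mouths) in the clamp's upright steel post. x axis along the hole (level, pointing away from the robot), y to the clamp's hinge side, z up. The post measures 20 mm along x and 24 mm along y; its top is 15 mm above this point. The hole's axis is 91.5 mm above the desk and 9 mm above the top of the closed bar.
- clamp: The clamp: grey 190 x 232 mm plate, fixed to the desk, with three banknote bundles stacked on it between low guides (top of the stack 63 mm above the desk), hinge lugs on one side and the post on the other. Origin: middle of its underside, on the desk; axes as point hole.
- bar_hinge (a point): Middle of the clamp bar's hinge axle, 170 mm from the post on the other side of the bundles, 76.5 mm above the desk; the axle runs along the hole's x axis. Highest point of the hinge lugs: 92 mm.
- bar (a joint): Angle of the clamp bar, a flat steel lever 30 to 44 mm wide, 12 mm thick, 196 mm long, with a pressure plate under it: 0 = fully down on the bundles (level, the tines of its fork either side of the post; hard stop), growing to 1.2 rad as the forked end rises. The hinge is stiff: the bar stays where it is left and yields to 2 to 3 N pressed down at bar_press.
- bar_press (a point): Middle of the black ribbed thumb pad on the bar's top face, 115 mm from the hinge axle along the bar and 8 mm above the bar's centre plane (the pad stands 2 mm proud of the bar). With the bar down it is 84.5 mm above the desk, 55 mm from the post's centre. Its z axis is square to the bar's top.
- pin_grip (a point): Centre of the linchpin's flat finger tab. The loose steel pin lies level on the desk, about 0.1 kg; x axis along the pin to its tip, y across, z up; this point is 7.5 mm above the desk. Along x from this point, all on one axis: tab 10 wide (y) x 15 mm high from -18 to +18 mm; collar 16 wide x 14 mm high from +18 to +30 mm; round 10 mm shank from +30 to +65 mm, tapered over the last 7 mm.
- pin_mid (a point): Point on the axis of the linchpin's shank, 40 mm in front of pin_grip and 10 mm in front of the collar's front face; axes as pin_grip. When the collar touches the post it coincides with point hole.
- ring (a joint): Angle of the pin's wire ring (4 mm wire, 48 mm wide, hinged across the collar on the pin's axis, 24 mm in front of pin_grip): 0 = swung over to lie flat in the pin's level plane, round the shank and just past its tip (closed, stop); 1.57 = straight up; stop at 2.2 leaning back over the tab. Stiff hinge: it stays where it is left and yields to about 0.3 N at its end.
- ring_end (a point): Middle of the ring's far wire (centre of the wire), 46 mm from the ring's hinge.
- torch_c (a point): Centre of the black torch on the desk (30 x 135 x 23 mm), not needed.
- marker_c (a point): Centre of the marker pen lying on the desk (17 x 135 x 16 mm), not needed.
- cup_c (a point): Centre of the white round moistener cup (78 mm diameter, 25 mm high), not needed.
- roll_c (a point): Centre of the nearer of two standing paper coin rolls (25 mm diameter, 60 mm high), not needed.
Things that resemble listed ones, but are neither listed nor needed, are in the scene too. Of the things shaped like the part that bears pin_grip, the bare steel one is meant.

How it is judged:
On the way, in this order (a step that is already met when the one before it is completed fails the run):
1. the clamp bar is fully down (value of joint bar below 0.035 rad), for 0.2 s.
2. the linchpin is pushed through the post's hole to its collar, the bar still down (value of joint bar below 0.035 rad and distance between pin_mid and hole below 0.006 m and angle between the x axis of pin_mid and the x axis of hole, either way round below 0.2 rad), for 0.2 s.
3. the ring is swung over the post and lies flat (all of step 2 and value of joint ring below 0.2 rad), for 0.2 s.
At the end, for the whole second after the job is handed in: The bar is within 0.035 rad of fully down; the linchpin is in the post's hole, pin_mid within 6 mm of the hole's centre and its axis within 0.2 rad of the hole's; the ring is within 0.2 rad of closed, round the post; pin and ring are at rest (all of step 3 and linear speed of pin below 0.02 m/s and velocity of joint ring below 0.1 rad/s); the robot touches nothing.
It fails at once if the torch is moved by more than 40 mm (distance of torch_c from where it was at the start of the episode above 0.04 m).
It fails at once if the marker is moved by more than 40 mm (distance of marker_c from where it was at the start of the episode above 0.04 m).
It fails at once if the moistener cup is moved by more than 40 mm (distance of cup_c from where it was at the start of the episode above 0.04 m).
It fails at once if the nearer coin roll is moved by more than 40 mm (distance of roll_c from where it was at the start of the episode above 0.04 m).
It also fails if it takes over 64 s, if anything falls off the work surface, if the arm or the gripper's body presses on something with over 40 N, if the wrist force passes 120 N, or if a joint passes its speed limit or range.

## Working session

There is one attempt and no reset: what is moved stays moved. The work goes in short steps, Python scripts to look and compute and a shell command to move; the robot and the scene stay as the last step left them, time stands still between calls to the robot, and variables do not carry over. Pictures are saved under pics/ and viewed, at most 12 in all, crops included, and the job is handed in when it is done.

```bash
ls; mkdir -p pics; cat > h.py <<'E'
import numpy as np, cv2
from station import ctrl
def grab(n):
    im,d=ctrl.grab_frame(n); np.savez(f'/tmp/{n}.npz',im=im,d=d); return im,d
def load(n):
    z=np.load(f'/tmp/{n}.npz'); return z['im'],z['d']
def cal(n):
    c=ctrl.get_calibration(n); K=np.array([[c['fx'],0,c['cx']],[0,c['fy'],c['cy']],[0,0,1.]])
    return K,np.array(c['D']),cv2.Rodrigues(np.array(c['rvec'],float))[0],np.array(c['tvec'],float).ravel()
def rays(n,uv):
    K,D,R,t=cal(n); p=cv2.undistortPoints(np.array(uv,float).reshape(-1,1,2),K,D).reshape(-1,2)
    return np.c_[p,np.ones(len(p))],R,t
def at_z(n,uv,z):
    r,R,t=rays(n,uv); o=-R.T@t; w=r@R; return o+w*((np.asarray(z)-o[2])/w[:,2])[:,None]
def at_d(n,uv,d):
    r,R,t=rays(n,uv); return (r*np.asarray(d)[:,None]-t)@R
def cloud(n):
    im,d=load(n); v,u=np.nonzero(d>0); return np.c_[u,v],at_d(n,np.c_[u,v],d[v,u]),im[v,u]
def proj(n,P):
    K,D,R,t=cal(n); return cv2.projectPoints(np.array(P,float).reshape(-1,1,3),cv2.Rodrigues(R)[0],t,K,D)[0].reshape(-1,2)
def save(name,im,s=1): cv2.imwrite('pics/'+name,cv2.resize(im[...,::-1],None,fx=s,fy=s,interpolation=cv2.INTER_CUBIC))
E
python3 - <<'E'
from h import *
for n in('top','side'):
    im,d=grab(n); save(n+'0.png',im); K,D,R,t=cal(n); print(n,-R.T@t,R[2],K[0,0],D)
s=ctrl.read_state(); print({k:np.round(v,3) for k,v in s.items()})
E
```

```text
pics
top [ 0.29480066 -0.04358898  1.08207581] [ 0.20382298  0.00182223 -0.97900606] 508.35495233589126 [0.02597201 0.         0.         0.         0.        ]
side [ 0.25504262 -0.96870726  0.56540185] [ 0.21476858  0.86454614 -0.45435057] 528.369822862012 [-0.0932926  0.         0.         0.         0.       ]
{'time_s': np.float64(0.1), 'joint_pos': array([ 1.15 ,  0.469, -0.049,  1.534,  0.024,  1.141, -0.082]), 'joint_velocities': array([ 0.001, -0.001,  0.002, -0.002, -0.   , -0.   ,  0.   ]), 'tau': array([ 0.0000e+00, -5.0917e+01, -8.1000e-02, -2.3683e+01, -6.2000e-02,
        3.4000e-02,  0.0000e+00]), 'tcp_pos': array([ 0.258, -0.623,  0.196]), 'orientation': array([-3.08e+00, -6.11e-01,  1.00e-03]), 'force': array([ 0.106, -0.37 ,  0.267]), 'moment': array([-0.006, -0.017,  0.016]), 'grip_force': np.float64(0.0), 'width': np.float64(0.999)}
```

View pics/top0.png

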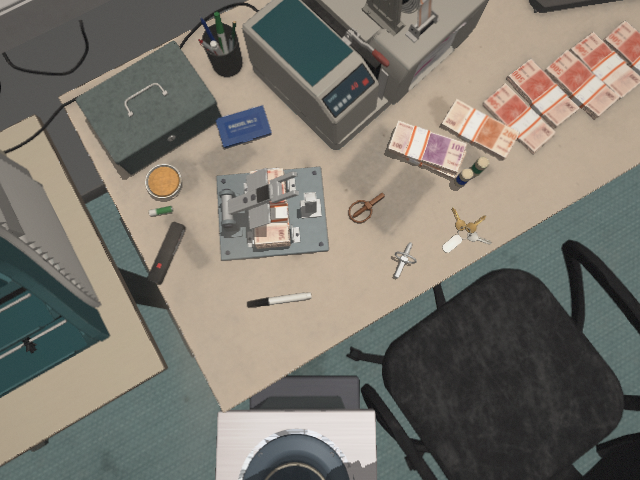

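View pics/side0.png

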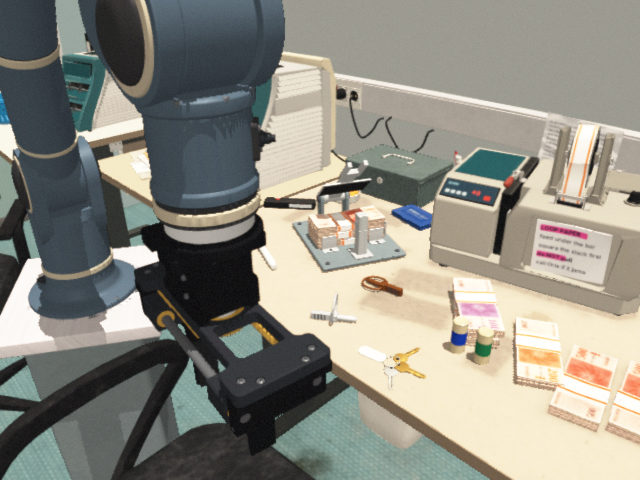

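```bash
python3 - <<'E'
from h import *
for n in('top','side'): print(n,proj(n,[[0,0,0],[.5,0,0],[.5,.2,0],[.258,-.624,.197]]).round())
im,d=load('top'); K,D,R,t=cal('top'); print(R)
a=im[150:290,200:440]; save('crop1.png',a,3.3)
for uv in [(404,260),(365,208),(290,310),(164,181),(308,200),(270,295),(200,280)]:
    print(uv,at_d('top',[uv],[d[uv[1],uv[0]]]).round(3))
E
```

```text
top [[295. 492.]
 [296. 241.]
 [204. 241.]
 [666. 359.]]
side [[ 85. 286.]
 [326. 255.]
 [306. 217.]
 [236. 429.]]
[[-0.00561503 -0.99997964 -0.00303028]
 [-0.97899166  0.00611479 -0.2038086 ]
 [ 0.20382298  0.00182223 -0.97900606]]
(404, 260) [[ 0.455 -0.23   0.012]]
(365, 208) [[ 0.57  -0.15   0.007]]
(290, 310) [[ 0.352  0.013 -0.001]]
(164, 181) [[0.629 0.286 0.024]]
(308, 200) [[ 0.562 -0.028  0.107]]
(270, 295) [[0.383 0.055 0.002]]
(200, 280) [[ 0.417  0.205 -0.003]]
```

View pics/crop1.png

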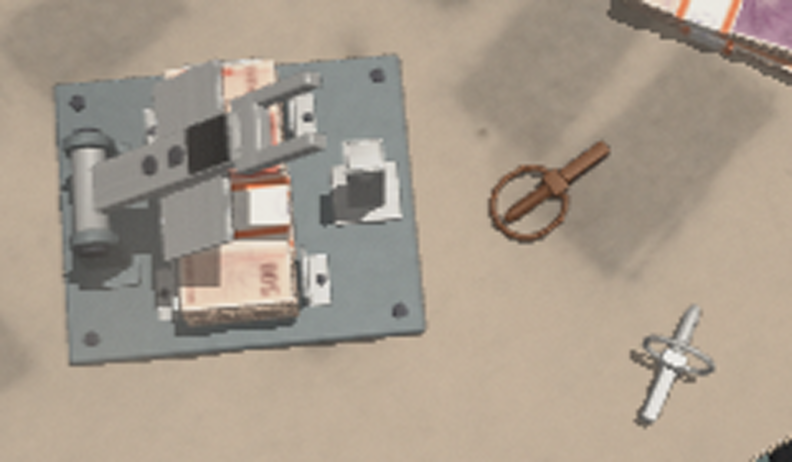

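The look-alikes for the pin are the copper pin (ring flat) at top (366,208) and the bare steel pin at top (404,259). The steel one is meant, and its ring stands roughly upright. The bar is raised, with its black pad at top (263,193). The post top is at about (310,207). Next I'll find which end of the pin is the tip and fit the clamp.

```bash
python3 - <<'E'
from h import *
im,d=load('side'); save('crop2.png',im[280:340,290:370],9)
uv,P,C=cloud('top')
def box(x,y,z): return (P[:,0]>x[0])&(P[:,0]<x[1])&(P[:,1]>y[0])&(P[:,1]<y[1])&(P[:,2]>z[0])&(P[:,2]<z[1])
m=box((.53,.6),(-.06,0),(.1,.115)); print('post top',m.sum(),P[m].mean(0),P[m].min(0),P[m].max(0)); print(cv2.minAreaRect(P[m][:,:2].astype(np.float32)*1000))
# plate
m=box((.4,.7),(-.1,.2),(.004,.02)); print(np.histogram(P[m][:,2],8)); print(P[m].min(0),P[m].max(0)); print(cv2.minAreaRect(P[m][:,:2].astype(np.float32)*1000))
# bar
m=box((.5,.64),(-.03,.2),(.085,.25)); Q=P[m]; 
for y in np.arange(-.03,.17,.015):
    q=Q[abs(Q[:,1]-y)<.004]; print(y.round(3),len(q),q[:,[0,2]].mean(0).round(4) if len(q) else '',q[:,0].min().round(3) if len(q) else '',q[:,0].max().round(3) if len(q) else '')
m=box((.39,.53),(-.29,-.18),(.005,.08)); Q=P[m]; print('pin',len(Q)); 
for n in('top','side'):
    uv,P,C=cloud(n); m=box((.39,.53),(-.29,-.18),(.004,.08)); Q=P[m]
    L=Q[Q[:,2]<.02]; print(n,len(Q),cv2.minAreaRect(L[:,:2].astype(np.float32)*1000)); dd=np.array([.952,-.306]) if 1 else 0
    s=(L[:,:2]-[.455,-.23])
    vx=cv2.fitLine(L[:,:2].astype(np.float32),cv2.DIST_HUBER,0,.001,.001).ravel(); print(vx)
    dd=vx[:2]*np.sign(vx[0]); s=(Q[:,:2]-vx[2:])@dd; w=(Q[:,:2]-vx[2:])@[-dd[1],dd[0]]
    for a in np.arange(-.05,.055,.005):
        k=(abs(s-a)<.0025)
        if k.any(): print(a.round(3),k.sum(),'z90',np.percentile(Q[k,2],[50,90,100]).round(4),'w',w[k].min().round(4),w[k].max().round(4))
E
```

```text
post top 126 [ 0.5682469  -0.03161462  0.10621041] [ 0.55794062 -0.04364292  0.10144137] [ 0.5794843  -0.01971685  0.11046761]
((568.9385986328125, -31.557575225830078), (20.7376708984375, 23.898073196411133), 4.023561000823975)
(array([ 229,  129,  605, 1476, 1538,  761,  277,   86]), array([0.00400298, 0.00600234, 0.00800171, 0.01000107, 0.01200043,
       0.01399979, 0.01599916, 0.01799852, 0.01999788]))
[ 0.40068028 -0.09864624  0.00400298] [0.69962132 0.19925453 0.01999788]
((551.44287109375, 49.77320098876953), (299.1286926269531, 297.2523193359375), 0.5816989541053772)
-0.03 24 [0.5676 0.105 ] 0.558 0.579
-0.015 4 [0.5492 0.2045] 0.547 0.552
0.0 57 [0.565  0.2053] 0.543 0.588
0.015 58 [0.5635 0.1916] 0.542 0.587
0.03 103 [0.5622 0.1805] 0.541 0.584
0.045 130 [0.5458 0.1588] 0.507 0.583
0.06 197 [0.5615 0.1441] 0.505 0.616
0.075 193 [0.56   0.1296] 0.505 0.615
0.09 156 [0.5705 0.1189] 0.517 0.613
0.105 65 [0.5553 0.1127] 0.542 0.571
0.12 53 [0.552  0.0984] 0.521 0.57
0.135 127 [0.5537 0.0884] 0.515 0.592
0.15 15 [0.5752 0.0873] 0.519 0.588
0.165 0   
pin 296
top 373 ((460.01025
[... 1640 characters left out ...]
] w -0.0037 0.0053
-0.015 22 z90 [0.013  0.015  0.0171] w -0.0039 0.0069
-0.01 20 z90 [0.011  0.0144 0.0162] w -0.0039 0.006
-0.005 22 z90 [0.0127 0.0146 0.0149] w -0.0041 0.0069
-0.0 11 z90 [0.0121 0.0146 0.0156] w -0.0139 0.0198
0.005 117 z90 [0.0283 0.0516 0.0561] w -0.022 0.0262
0.01 31 z90 [0.0123 0.0505 0.0538] w -0.0139 0.0168
0.015 16 z90 [0.01   0.0121 0.0125] w -0.0026 0.0056
0.02 16 z90 [0.01   0.0125 0.013 ] w -0.0032 0.0069
0.025 15 z90 [0.0103 0.012  0.0123] w -0.0023 0.0047
0.03 14 z90 [0.0097 0.0123 0.0123] w -0.003 0.0034
0.035 15 z90 [0.0103 0.0117 0.012 ] w -0.0028 0.0064
0.04 12 z90 [0.0079 0.0105 0.0115] w -0.0023 0.0053
0.045 6 z90 [0.008  0.0114 0.0114] w 0.0003 0.0037
```

View pics/crop2.png

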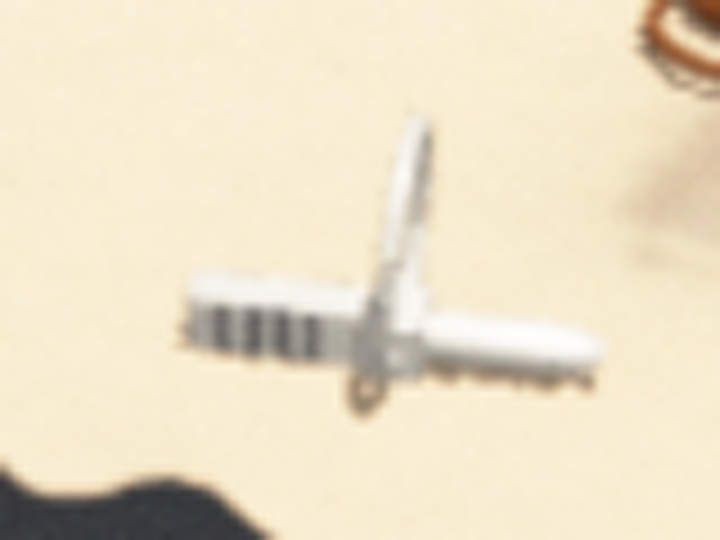

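```bash
cat >> h.py <<'E'
def pinfit(n='top',c=(.453,-.231),yaw=-.42):
    uv,P,C=cloud(n); c=np.array(c)
    for _ in range(5):
        e=np.array([np.cos(yaw),np.sin(yaw)]); f=np.array([-e[1],e[0]])
        s=(P[:,:2]-c)@e; w=(P[:,:2]-c)@f; m=(abs(s)<.05)&(abs(w)<.008)&(P[:,2]>.009)&(P[:,2]<.0175)&(abs(s)>.012)
        k=np.polyfit(s[m],w[m],1); yaw+=np.arctan(k[0]); c=c+f*k[1]
    return c,yaw,np.percentile(s[m],[0,1,99,100]),m.sum()
E
python3 - <<'E'
from h import *
from scipy.optimize import least_squares
for n in('top','side'): print(n,pinfit(n))
# plate corners
cr=np.array([(55,85),(398,55),(425,330),(70,363)])/(792/240)+[200,150]
for z in(.008,.012):
    w=at_z('top',cr,z)[:,:2]; print(z,w.round(4),[np.linalg.norm(w[i]-w[i-1]).round(4) for i in range(4)])
    # fit rect: corners in clamp frame (+x,+y),(+x,-y),(-x,-y),(-x,+y)
    for L in((.095,.116),(.116,.095)):
        m=np.array([(1,1),(1,-1),(-1,-1),(-1,1)])*L
        r=least_squares(lambda p:(m@np.array([[np.cos(p[2]),np.sin(p[2])],[-np.sin(p[2]),np.cos(p[2])]])+p[:2]-w).ravel(),[.5,.05,.05]); print(L,r.x.round(4),np.sqrt(2*r.cost/4).round(4))
for n in('top','side'):
    uv,P,C=cloud(n); m=(abs(P[:,0]-.568)<.02)&(abs(P[:,1]+.0315)<.025)&(P[:,2]>.102)&(P[:,2]<.112); q=P[m]; print(n,(q.min(0)+q.max(0))/2,q.mean(0),len(q))
    m=(abs(P[:,0]-.567)<.012)&(P[:,1]>.0)&(P[:,1]<.05)&(P[:,2]>.1)&(P[:,2]<.24); print(np.polyfit(P[m,1],P[m,2],1))
E
```

```text
top (array([ 0.45457817, -0.22747044]), np.float64(-0.44194944892263194), array([-0.03887178, -0.03873213,  0.04060905,  0.04370825]), np.int64(110))
side (array([ 0.4529472 , -0.23111823]), np.float64(-0.42840866778397396), array([-0.04099502, -0.04054897,  0.03924572,  0.04166444]), np.int64(135))
0.008 [[ 0.6456  0.1753]
 [ 0.6652 -0.0543]
 [ 0.4779 -0.0703]
 [ 0.4577  0.1593]] [np.float64(0.1885), np.float64(0.2304), np.float64(0.188), np.float64(0.2305)]
(0.095, 0.116) [0.5616 0.0525 0.086 ] 0.0012
(0.116, 0.095) [0.5616 0.0525 0.0859] 0.0298
0.012 [[ 0.6443  0.1745]
 [ 0.6639 -0.0542]
 [ 0.4772 -0.0702]
 [ 0.4571  0.1585]] [np.float64(0.1878), np.float64(0.2295), np.float64(0.1873), np.float64(0.2297)]
(0.095, 0.116) [0.5606 0.0521 0.086 ] 0.0017
(0.116, 0.095) [0.5606 0.0521 0.0859] 0.0298
top [ 0.56871246 -0.03167988  0.1062534 ] [ 0.56839243 -0.03156634  0.10628611] 124
[-0.58721314  0.19663445]
side [ 0.56557337 -0.03531486  0.1051814 ] [ 0.5649197  -0.03600974  0.10520742] 65
[-1.17307752  0.20293297]
```

```bash
python3 -m jog '{"gripper":[255,255,255,255],"xyz":[[0,0,-0.2],[0,0,-0.2],[0,0,-0.2],[0,0,-0.2]],"spin":[0.065,0.065,0.065,0]}' 20; python3 -m jog '{"gripper":[255,255,255,255,255,255,255,255,255,255,255,255,255,255,255,255,255,255,255,255],"xyz":[[0.224,-0.403,0],[0.224,-0.403,0],[0.224,-0.403,0],[0.224,-0.403,0],[0.224,-0.403,0],[0.224,-0.403,0],[0.224,-0.403,0],[0.224,-0.403,0],[0.224,-0.403,0],[0.224,-0.403,0],[0.224,-0.403,0],[0.224,-0.403,0],[0.224,-0.403,0],[0.224,-0.403,0],[0.224,-0.403,0],[0.224,-0.403,0],[0.224,-0.403,0],[0.224,-0.403,0],[0.224,-0.403,0],[0.224,-0.403,0]],"spin":[0,0,0,0,0,0,0,0,0,0,0,0,0,0,0,0,0,0,0,0]}'; cat > st.py <<'E'
from h import *
s=ctrl.read_state(); R=cv2.Rodrigues(np.array(s['orientation']))[0]
print('t',s['time_s'],'tcp',np.round(s['tcp_pos'],4),'yaw',np.arctan2(R[1,0],R[0,0]).round(4),'zt',R[:,2].round(3),'F',np.round(s['force'],1),'w',s['width'],s['grip_force'])
E
python3 st.py
```

```text
time_s: 0.43
tcp_pos: [0.2576, -0.6235, 0.2606]
orientation: [-3.138, -0.129, 0.001]
force: [0.1, -1.0, 0.1]
width: 0.783
grip_force: 0.0
time_s: 2.1
tcp_pos: [0.56, 0.0507, 0.2602]
orientation: [3.138, 0.134, -0.001]
force: [0.7, -0.7, 0.2]
width: 0.002
grip_force: 0.0
t 2.1 tcp [0.56   0.0507 0.2602] yaw 0.0853 zt [-0.001 -0.    -1.   ] F [ 0.7 -0.7  0.2] w 0.002277772359640275 0.0
```

```bash
python3 -m jog '{"gripper":[255,255,255,255,255,255,255,255,255,255,255,255,255,255,255],"xyz":[[0,0,0.35],[0,0,0.35],[0,0,0.35],[0,0.02,0.1],[0,0.02,0.1],[0,0.02,0.1],[0,0.02,0.1],[0,0.02,0.1],[0,0.02,0.1],[0,0.02,0.1],[0,0.02,0.1],[0,0.02,0.1],[0,0.02,0.1],[0,0.02,0.1],[0,0,0]],"spin":[0,0,0,0,0,0,0,0,0,0,0,0,0,0,0]}'; python3 -m jog '{"gripper":[255,255,255],"xyz":[[0,0.02,0.03],[0,0,0.03],[0,0,0]],"spin":[0,0,0]}'; python3 st.py
```

```text
time_s: 3.35
tcp_pos: [0.5604, 0.0315, 0.0869]
orientation: [-3.138, -0.134, 0.004]
force: [0.1, 1.0, 0.7]
width: 0.006
grip_force: 0.0
time_s: 3.6
tcp_pos: [0.5611, 0.0307, 0.0834]
orientation: [-3.138, -0.136, 0.001]
force: [-0.4, 0.6, 0.1]
width: 0.005
grip_force: 0.0
t 3.6 tcp [0.5611 0.0307 0.0834] yaw 0.0865 zt [-0.001  0.    -1.   ] F [-0.4  0.6  0.1] w 0.004829973357184828 0.0
```

```bash
python3 -m jog '{"gripper":[255,255,255],"xyz":[[0,0,0.02],[0,0,0.02],[0,0,0]],"spin":[0,0,0]}'; python3 -m jog '{"gripper":[255,255,255],"xyz":[[0,0,0.02],[0,0,0.02],[0,0,0]],"spin":[0,0,0]}'; python3 st.py
```

```text
time_s: 3.85
tcp_pos: [0.5614, 0.03, 0.0804]
orientation: [3.139, 0.134, 0.0]
force: [-0.0, -1.1, 1.0]
width: 0.007
grip_force: 0.3
time_s: 4.1
tcp_pos: [0.5617, 0.0298, 0.0772]
orientation: [3.139, 0.134, 0.001]
force: [0.2, -0.1, 1.4]
width: 0.004
grip_force: 0.4
t 4.1 tcp [0.5617 0.0298 0.0772] yaw 0.0852 zt [ 0.001 -0.    -1.   ] F [ 0.2 -0.1  1.4] w 0.0041719226664691696 0.35768445348367095
```

```bash
python3 - <<'E'
from h import *
a,_=grab('top'); b,_=grab('side')
A=cv2.resize(a[150:290,190:370],(630,490)); 
B=cv2.resize(b[150:300,270:430],(640,600))
cv2.imwrite('pics/c3.png',cv2.resize(np.hstack([cv2.resize(A,(400,311)),cv2.resize(B,(400,375))[:311]]),(800,311))[...,::-1])
E
```

```text
(no output)
```

View pics/c3.png

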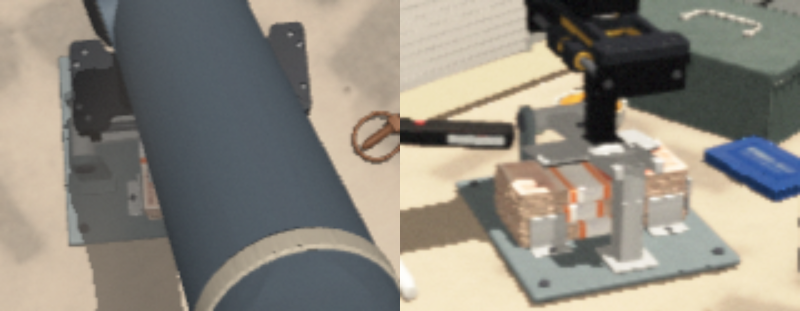

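```bash
python3 - <<'E'
from h import *
for n in('side','top'):
    uv,P,C=cloud(n)
    e=np.array([.0859,-.9963]); f=np.array([.9963,.0859]); h=np.array([.553,.137])
    s=(P[:,:2]-h)@e; w=(P[:,:2]-h)@f
    for a in np.arange(0,.21,.01):
        m=(abs(s-a)<.005)&(abs(w)<.03)&(P[:,2]>.05)&(P[:,2]<.15)
        if m.sum()>3: print(n,a.round(2),m.sum(),np.percentile(P[m,2],[5,50,80,100]).round(4),(w[m].min().round(3),w[m].max().round(3)))
    # fingers: dark pixels near tcp
    m=(abs(s-.107)<.03)&(abs(w)<.025)&(C.max(1)<50)&(P[:,2]>.07)&(P[:,2]<.13); 
    if m.sum(): print('finger',n,m.sum(),np.percentile(P[m,2],[0,2,10,50]),P[m].mean(0),P[m].min(0),P[m].max(0))
E
```

```text
side 0.0 51 [0.0824 0.0862 0.0873 0.0903] (np.float64(-0.029), np.float64(0.024))
side 0.01 73 [0.0693 0.0826 0.0846 0.0896] (np.float64(-0.03), np.float64(0.021))
side 0.02 13 [0.0787 0.0849 0.0859 0.0881] (np.float64(-0.017), np.float64(0.01))
side 0.03 26 [0.0783 0.0874 0.0879 0.0891] (np.float64(-0.017), np.float64(0.012))
side 0.04 19 [0.0811 0.0883 0.0891 0.0896] (np.float64(-0.018), np.float64(0.011))
side 0.05 16 [0.0796 0.0894 0.0901 0.0913] (np.float64(-0.017), np.float64(0.004))
side 0.06 26 [0.063  0.087  0.094  0.0964] (np.float64(-0.029), np.float64(0.0))
side 0.07 51 [0.0578 0.0811 0.0927 0.0954] (np.float64(-0.03), np.float64(0.002))
side 0.08 50 [0.0578 0.0602 0.0868 0.0962] (np.float64(-0.029), np.float64(0.005))
side 0.09 52 [0.0583 0.0603 0.086  0.1496] (np.float64(-0.029), np.float64(0.008))
side 0.1 80 [0.0587 0.0916 0.1303 0.1491] (np.float64(-0.029), np.float64(0.006))
side 0.11 100 [0.0588 0.0872 0.1154 0.149 ] (np.float64(-0.03), np.float64(0.008))
side 0.12 250 [0.0522 0.1122 0.1304 0.1469] (np.float64(-0.03), np.float64(0.011))
side 0.13 34 [0.0999 0.1032 
[... 510 characters left out ...]
] (np.float64(-0.024), np.float64(0.021))
finger side 146 [0.10129714 0.10258756 0.1044315  0.11464805] [0.55806391 0.02067577 0.11489358] [0.54802326 0.00570553 0.10129714] [0.57075991 0.03618936 0.12998636]
top 0.0 56 [0.0842 0.087  0.0892 0.094 ] (np.float64(-0.029), np.float64(-0.004))
top 0.01 44 [0.0656 0.0828 0.0862 0.0915] (np.float64(-0.03), np.float64(-0.009))
top 0.02 20 [0.0767 0.0833 0.0856 0.0883] (np.float64(-0.014), np.float64(-0.007))
top 0.03 34 [0.0813 0.0873 0.0887 0.0921] (np.float64(-0.014), np.float64(0.008))
top 0.04 34 [0.079  0.0882 0.0902 0.092 ] (np.float64(-0.014), np.float64(0.008))
top 0.05 39 [0.0569 0.0616 0.09   0.0922] (np.float64(-0.03), np.float64(0.007))
```

```bash
python3 - <<'E'
from h import *
s=ctrl.read_state(); p=np.array(s['tcp_pos']); print(p,proj('side',[p,p+[0,0,.024],p+[0,-.015,.0],[.568,-.033,.1065]]))
im,d=load('side'); save('c4.png',im[150:270,280:440],5)
E
```

```text
[0.56153461 0.0301999  0.07721811] [[349.72462568 214.25520333]
 [349.88231937 204.18318287]
 [351.72315985 217.10275253]
 [361.77848247 213.57757152]]
```

View pics/c4.png

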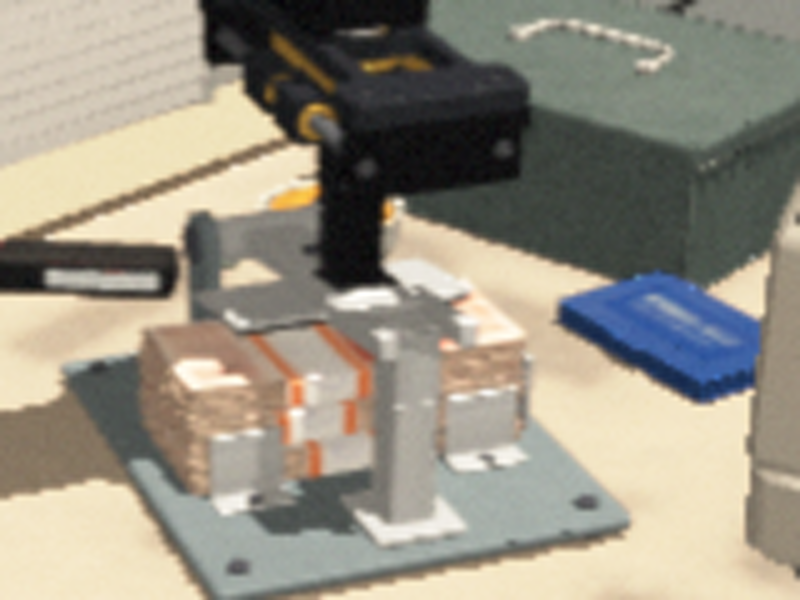

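The bar is still about 0.16 rad up: its surface is at z≈0.10 at the fingers, and the tip is at (351,207). So the tip sits about 20 mm higher than the reported z suggests. I'll keep pressing until the force shows the stop.

```bash
for i in 1 ; do python3 -m jog '{"gripper":[255,255,255,255,255],"xyz":[[0,0,0.025],[0,0,0.025],[0,0,0.025],[0,0,0.025],[0,0,0]],"spin":[0,0,0,0,0]}'; python3 -m jog '{"gripper":[255,255,255],"xyz":[[0,0,0.025],[0,0,0.025],[0,0,0]],"spin":[0,0,0]}'; done
python3 - <<'E'
from h import *
s=ctrl.read_state();print(np.round(s['force'],2),np.round(s['tcp_pos'],4))
grab('side'); uv,P,C=cloud('side')
e=np.array([.0859,-.9963]); f=np.array([.9963,.0859]); h=np.array([.553,.137])
q=(P[:,:2]-h)@e; w=(P[:,:2]-h)@f
for a in (.03,.05,.13,.14,.15,.19):
    m=(abs(q-a)<.005)&(abs(w)<.02)&(P[:,2]>.07)&(P[:,2]<.15); print(a,m.sum(),np.median(P[m,2]).round(4))
m=(abs(q-.107)<.03)&(abs(w)<.025)&(C.max(1)<50)&(P[:,2]>.07)&(P[:,2]<.13);print(m.sum(),P[m].min(0))
E
```

```text
time_s: 4.62
tcp_pos: [0.5615, 0.03, 0.0689]
orientation: [-3.139, -0.134, 0.0]
force: [-0.0, -1.0, 0.4]
width: 0.006
grip_force: 0.2
time_s: 4.87
tcp_pos: [0.5614, 0.0301, 0.0649]
orientation: [-3.139, -0.134, 0.0]
force: [1.0, 0.1, 0.4]
width: 0.006
grip_force: 0.2
[1.02 0.07 0.43] [0.5614 0.0301 0.0649]
0.03 29 0.084
0.05 16 0.0847
0.13 30 0.0903
0.14 13 0.0899
0.15 10 0.0904
0.19 37 0.0891
207 [0.54800786 0.0086592  0.08810001]
```

```bash
python3 -m jog '{"gripper":[255,255,255],"xyz":[[0,0,0.02],[0,0,0.02],[0,0,0]],"spin":[0,0,0]}'; python3 -m jog '{"gripper":[255,255,255],"xyz":[[0,0,0.02],[0,0,0],[0,0,0]],"spin":[0,0,0]}';python3 -m jog '{"gripper":[255,255,255],"xyz":[[0,0,0.02],[0,0,0],[0,0,0]],"spin":[0,0,0]}'
cat > bar.py <<'E'
from h import *
s=ctrl.read_state();print(np.round(s['force'],2),np.round(s['tcp_pos'],4))
grab('side'); uv,P,C=cloud('side')
e=np.array([.0859,-.9963]); f=np.array([.9963,.0859]); h=np.array([.553,.137])
q=(P[:,:2]-h)@e; w=(P[:,:2]-h)@f
for a in (.03,.05,.13,.14,.15,.19):
    m=(abs(q-a)<.005)&(abs(w)<.02)&(P[:,2]>.07)&(P[:,2]<.15); print(a,m.sum(),np.median(P[m,2]).round(4))
m=(abs(q-.107)<.03)&(abs(w)<.025)&(C.max(1)<50)&(P[:,2]>.07)&(P[:,2]<.13);print(m.sum(),P[m].min(0))
E
python3 bar.py
```

```text
time_s: 5.17
tcp_pos: [0.5613, 0.0301, 0.0618]
orientation: [-3.139, -0.134, 0.001]
force: [-1.1, -0.7, -0.7]
width: 0.004
grip_force: 0.1
time_s: 5.42
tcp_pos: [0.5613, 0.0303, 0.0603]
orientation: [-3.138, -0.134, 0.0]
force: [-0.2, -0.0, -0.0]
width: 0.006
grip_force: 0.0
time_s: 5.67
tcp_pos: [0.5614, 0.0303, 0.0591]
orientation: [-3.139, -0.134, -0.0]
force: [-0.9, 0.2, 2.0]
width: 0.007
grip_force: 1.4
[-0.88  0.22  2.  ] [0.5614 0.0303 0.0591]
0.03 26 0.0824
0.05 17 0.0817
0.13 26 0.0833
0.14 15 0.0821
0.15 9 0.0823
0.19 34 0.08
209 [0.54762114 0.00620786 0.08235032]
```

```bash
python3 -m jog '{"gripper":[255,255,255],"xyz":[[0,0,0.02],[0,0,0],[0,0,0]],"spin":[0,0,0]}'; python3 -m jog '{"gripper":[255,255,255],"xyz":[[0,0,0.02],[0,0,0],[0,0,0]],"spin":[0,0,0]}';python3 bar.py
```

```text
time_s: 5.97
tcp_pos: [0.5615, 0.0302, 0.0589]
orientation: [3.138, 0.134, 0.0]
force: [-4.4, -0.5, 12.6]
width: 0.006
grip_force: 6.7
time_s: 6.22
tcp_pos: [0.5615, 0.0301, 0.0588]
orientation: [3.137, 0.134, 0.0]
force: [-7.9, -1.7, 23.4]
width: 0.004
grip_force: 11.8
[-7.88 -1.73 23.36] [0.5615 0.0301 0.0588]
0.03 24 0.0826
0.05 24 0.0822
0.13 24 0.0833
0.14 11 0.0824
0.15 14 0.0822
0.19 35 0.0797
206 [0.54732559 0.00882101 0.08294325]
```

```bash
python3 -m jog '{"gripper":[255,255,255,255,255,255,255,255,255,0,0,0,0,0,0,0,0,0],"xyz":[[0,0,-0.1],[0,0,-0.4],[0,0,-0.4],[0,0,-0.4],[0,0,0],[0,0,0],[0,0,0],[0,0,0],[0,0,0],[-0.018,0.4375,0],[-0.018,0.4375,0],[-0.018,0.4375,0],[-0.018,0.4375,0],[-0.018,0.4375,0],[-0.018,0.4375,0],[-0.018,0.4375,0],[-0.018,0.4375,0],[0,0,0]],"spin":[0,0,0,0,0.0662,0.0662,0.0662,0.0662,0.0662,0,0,0,0,0,0,0,0,0]}'; python3 bar.py; python3 - <<'E'
from h import *
a,_=grab('top'); b,_=load('side')
im=np.hstack([cv2.resize(a[170:320,330:490],(400,375)),cv2.resize(b[220:370,260:420],(400,375))]); save('c5.png',im)
s=ctrl.read_state(); p=np.array(s['tcp_pos'])
for n in('top','side'): print(n,proj(n,[p,p+[0,0,.024]]).round(1))
print(pinfit('side')); 
E
python3 st.py
```

```text
time_s: 7.77
tcp_pos: [0.4291, -0.226, 0.1594]
orientation: [3.061, -0.694, -0.002]
force: [0.5, -0.2, -0.9]
width: 0.6
grip_force: 0.0
[ 0.54 -0.17 -0.9 ] [ 0.4291 -0.226   0.1594]
0.03 17 0.082
0.05 29 0.0826
0.13 25 0.0843
0.14 14 0.0829
0.15 15 0.0829
0.19 41 0.0799
41 [0.55009887 0.00665219 0.08271137]
top [[413.  260.1]
 [415.5 258.1]]
side [[319.  239.8]
 [318.8 226.8]]
(array([ 0.45277581, -0.231502  ]), np.float64(-0.43087732650244187), array([-0.04079191, -0.04054464,  0.03626249,  0.03786792]), np.int64(138))
t 7.8667 tcp [ 0.4325 -0.2203  0.1596] yaw -0.4381 zt [ 0. -0. -1.] F [-0.4  0.1  0.4] w 0.6932410323498667 0.0
```

View pics/c5.png

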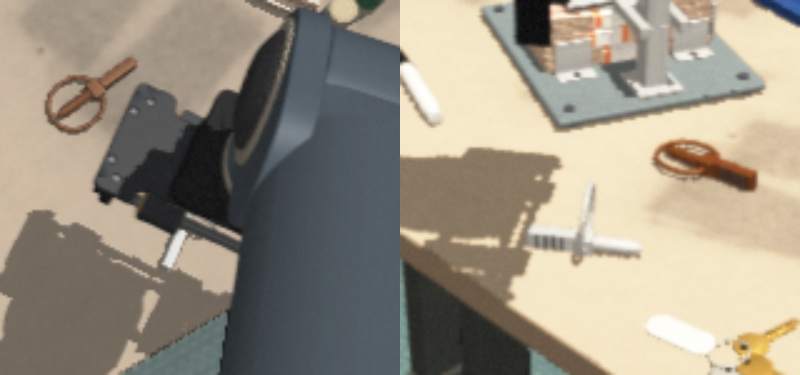

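```bash
cat > fin.py <<'E'
from h import *
s=ctrl.read_state(); p=np.array(s['tcp_pos']); R=cv2.Rodrigues(np.array(s['orientation']))[0]
grab('side'); uv,P,C=cloud('side'); 
q=(P-p)@R[:,:2]; m=(abs(q[:,0])<.02)&(abs(q[:,1])<.065)&(C.max(1)<60)&(abs(P[:,2]-p[2])<.05)
print('w',s['width'],'F',np.round(s['force'],1),'tcp',p.round(4))
for sg in(-1,1):
    k=m&(q[:,1]*sg>0)
    if k.sum()>5:
        zmin=np.percentile(P[k,2],2); b=k&(P[:,2]<zmin+.01)&(P[:,2]>zmin-.001); print(sg,k.sum(),'tip z',zmin.round(4),'bias',(zmin-p[2]).round(4),'toolxy',q[b].min(0).round(4),q[b].max(0).round(4))
E
python3 -m jog '{"gripper":[0,0,0],"xyz":[[0,0,0],[0,0,0],[0,0,0]],"spin":[0,0,0]}';python3 fin.py
```

```text
time_s: 8.12
tcp_pos: [0.4339, -0.2177, 0.1597]
orientation: [-3.068, 0.672, -0.0]
force: [-0.4, -0.0, 0.1]
width: 0.92
grip_force: 0.0
w 0.9201215464495016 F [-0.4 -0.   0.1] tcp [ 0.4339 -0.2177  0.1597]
-1 52 tip z 0.187 bias 0.0274 toolxy [-0.0065 -0.0413] [ 0.0092 -0.0353]
1 170 tip z 0.1872 bias 0.0276 toolxy [-0.0096  0.0475] [0.0109 0.0549]
```

```bash
python3 -m jog '{"gripper":[0,0,0,0,0,0,0],"xyz":[[0,0,0.36],[0,0,0.36],[0,0,0.36],[0,0,0.36],[0,0,0.36],[0,0,0.36],[0,0,0]],"spin":[0,0,0,0,0,0,0]}';python3 fin.py; python3 st.py
```

```text
time_s: 8.75
tcp_pos: [0.4298, -0.2166, -0.0174]
orientation: [-3.066, 0.674, 0.015]
force: [-0.5, 0.7, 0.5]
width: 0.999
grip_force: 0.0
w 0.9989220281225697 F [-0.5  0.7  0.5] tcp [ 0.4298 -0.2166 -0.0174]
1 118 tip z 0.0104 bias 0.0278 toolxy [-0.0089  0.0515] [0.0109 0.0568]
t 8.8 tcp [ 0.4314 -0.2174 -0.0151] yaw -0.4328 zt [-0.006  0.003 -1.   ] F [0.7 0.  0.6] w 1.0022109941264428 0.0
```

```bash
python3 -m jog '{"gripper":[0,0,0,0],"xyz":[[0,0,0.04],[0,0,0.045],[0,0,0],[0,0,0]],"spin":[0,0,0,0]}';python3 fin.py; python3 st.py
```

```text
time_s: 9.13
tcp_pos: [0.4341, -0.2195, -0.0187]
orientation: [3.067, -0.677, 0.004]
force: [0.2, 0.2, 0.9]
width: 0.997
grip_force: 0.0
w 0.9974690334113385 F [0.2 0.2 0.9] tcp [ 0.4341 -0.2195 -0.0187]
1 125 tip z 0.0058 bias 0.0245 toolxy [-0.0095  0.0011] [0.0107 0.0566]
t 9.1833 tcp [ 0.4339 -0.2194 -0.0188] yaw -0.4345 zt [ 0.002 -0.001 -1.   ] F [0.3 0.  0.3] w 1.0030128400024323 0.0
```

```bash
python3 -m jog '{"gripper":[255,255,255,255,255,255,255,255,255,255,255,255],"xyz":[[0,0,0],[0,0,0],[0,0,0],[0,0,0],[0,0,0],[0,0,0],[0,0,0],[0,0,0],[0,0,0],[0,0,0],[0,0,0],[0,0,0]],"spin":[0,0,0,0,0,0,0,0,0,0,0,0]}' 40;python3 st.py
```

```text
time_s: 10.18
tcp_pos: [0.4332, -0.2191, -0.0199]
orientation: [3.068, -0.677, 0.0]
force: [0.4, -0.4, -0.2]
width: 0.17
grip_force: 0.0
t 10.1833 tcp [ 0.4332 -0.2191 -0.0199] yaw -0.4344 zt [ 0. -0. -1.] F [ 0.4 -0.4 -0.2] w 0.17018417369178737 0.0
```

```bash
python3 -m jog '{"gripper":[255,255,255,255,255,255,255],"xyz":[[0,0,0],[0,0,0],[0,0,0],[0,0,0],[0,0,0],[0,0,0],[0,0,0]],"spin":[0,0,0,0,0,0,0]}' 40; python3 -m jog '{"gripper":[255,255,255,255,255,255],"xyz":[[0,0,-0.1],[0,0,-0.2],[0,0,-0.3],[0,0,-0.3],[0,0,-0.3],[0,0,0]],"spin":[0,0,0,0,0,0]}';python3 st.py; python3 fin.py
```

```text
time_s: 10.77
tcp_pos: [0.4332, -0.219, -0.0198]
orientation: [-3.068, 0.677, -0.0]
force: [-0.2, 0.2, -0.1]
width: 0.113
grip_force: 40.0
time_s: 11.27
tcp_pos: [0.4362, -0.2205, 0.0808]
orientation: [3.066, -0.677, 0.014]
force: [1.8, -0.5, -0.3]
width: 0.108
grip_force: 40.0
t 11.2667 tcp [ 0.4362 -0.2205  0.0808] yaw -0.4347 zt [ 0.008 -0.004 -1.   ] F [ 1.8 -0.5 -0.3] w 0.10847274785506199 39.9668025970459
w 0.10847274785506199 F [ 1.8 -0.5 -0.3] tcp [ 0.4362 -0.2205  0.0808]
-1 9 tip z 0.1128 bias 0.032 toolxy [ 0.0089 -0.0097] [ 0.0106 -0.0029]
1 145 tip z 0.1091 bias 0.0283 toolxy [-0.0097  0.0113] [0.0107 0.0179]
```

```bash
python3 -m jog '{"gripper":[255,255,255,255,255,255,255,255,255,255,255,255,255,255],"xyz":[[0,0,-0.2],[0,0,-0.2],[0,0,0],[0,0,0],[0,0,0],[0.115,-0.366,0],[0.115,-0.366,0],[0.115,-0.366,0],[0.115,-0.366,0],[0.115,-0.366,0],[0.115,-0.366,0],[0,0,0],[0,0,0],[0,0,0]],"spin":[-0.0662,-0.0662,-0.0662,-0.0662,-0.0662,0,0,0,0,0,0,0,0,0]}'; python3 st.py; python3 - <<'E'
from h import *
a,_=grab('top'); b,_=grab('side')
im=np.hstack([cv2.resize(a[130:280,230:390],(400,375)),cv2.resize(b[130:280,260:420],(400,375))]); save('c6.png',im,1)
E
```

```text
time_s: 12.48
tcp_pos: [0.4721, -0.0399, 0.1072]
orientation: [3.138, 0.134, -0.004]
force: [-0.6, -1.1, -1.3]
width: 0.111
grip_force: 40.0
t 12.4833 tcp [ 0.4721 -0.0399  0.1072] yaw 0.0854 zt [-0.002 -0.    -1.   ] F [-0.6 -1.1 -1.3] w 0.11140952881853697 39.96673285961151
```

View pics/c6.png

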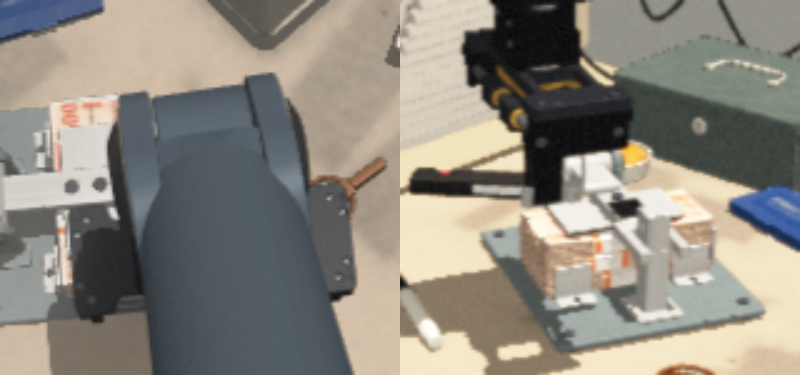

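```bash
python3 -m jog '{"gripper":[255,255,255,255,255,255],"xyz":[[0,0,0.18],[0,0,0.18],[0,0,0.17],[0,0,0],[0,0,0],[0,0,0]],"spin":[0,0,0,0,0,0]}'; python3 st.py; cat > see.py <<'E'
from h import *
b,d=grab('side'); uv,P,C=cloud('side'); hp=np.array([.5687,-.0317])-[.0016,.0036]
e=np.array([.9963,.0859]); f=np.array([-.0859,.9963]); s=(P[:,:2]-hp)@e; w=(P[:,:2]-hp)@f
for a in np.arange(-.06,.02,.005):
    m=(abs(s-a)<.0025)&(abs(w)<.03)&(P[:,2]>.075)&(P[:,2]<.16)&(C.max(1)>60)
    if m.sum(): k=m&(P[:,2]<.105); print(a.round(3),m.sum(),'z',np.percentile(P[m,2],[0,5,50,95]).round(4),'w',np.percentile(w[k],[0,10,50,90]).round(4) if k.any() else '')
import sys
if len(sys.argv)>1: save(sys.argv[1],b[175:235,310:390],10)
E
python3 see.py c7.png
```

```text
time_s: 13.08
tcp_pos: [0.4736, -0.04, 0.0663]
orientation: [3.139, 0.132, 0.001]
force: [0.4, -0.1, -2.6]
width: 0.11
grip_force: 40.0
t 13.0833 tcp [ 0.4736 -0.04    0.0663] yaw 0.0842 zt [ 0.001 -0.    -1.   ] F [ 0.4 -0.1 -2.6] w 0.10975696817874771 39.96679723262787
-0.06 9 z [0.0889 0.0891 0.0961 0.0978] w [-0.0044 -0.0036 -0.0005  0.0011]
-0.055 12 z [0.0917 0.0922 0.0956 0.0985] w [-0.0056 -0.0046 -0.0007  0.0022]
-0.05 10 z [0.0905 0.092  0.0959 0.0987] w [-0.0037 -0.0032 -0.0004  0.0018]
-0.045 12 z [0.0895 0.09   0.0949 0.0979] w [-0.0037 -0.0022 -0.0007  0.0016]
-0.04 11 z [0.0907 0.0912 0.0964 0.0987] w [-0.0039 -0.0024 -0.0008  0.0031]
-0.035 8 z [0.0903 0.091  0.0949 0.0976] w [-0.0018 -0.0011 -0.0004  0.0007]
-0.03 3 z [0.0911 0.0913 0.0932 0.0941] w [0.0009 0.0009 0.0011 0.0031]
-0.025 9 z [0.0761 0.0763 0.078  0.0825] w [-0.0153 -0.0127  0.0059  0.0191]
-0.02 49 z [0.075  0.0755 0.0812 0.0838] w [-0.0232 -0.0211 -0.0034  0.0185]
-0.015 27 z [0.0751 0.0779 0.0823 0.0834] w [-0.0239 -0.0227 -0.0068  0.0211]
-0.01 86 z [0.075  0.0792 0.0901 0.1062] w [-0.0134 -0.0087  0.004   0.0166]
-0.005 45 z [0.0757 0.0782 0.0931 0.1067] w [-0.0153 -0.0107 -0.0084  0.0052]
-0.0 40 z [0.0761 0.0795 0.0978 0.1074] w [-0.0112 -0.0097 -0.0078 -0.0061]
0.005 39 z [0.0773 0.0775 0.0951 0.1071] w [-0.0115 -0.0101 -0.0076 -0.0061]
0.01 25 z [0.0764 0.0771 0.0833 0.1029] w [-0.0225 -0.0182 -0.0092 -0.0054]
0.015 21 z [0.0765 0.0767 0.0817 0.0837] w [-0.0243 -0.0229 -0.013  -0.0026]
```

View pics/c7.png

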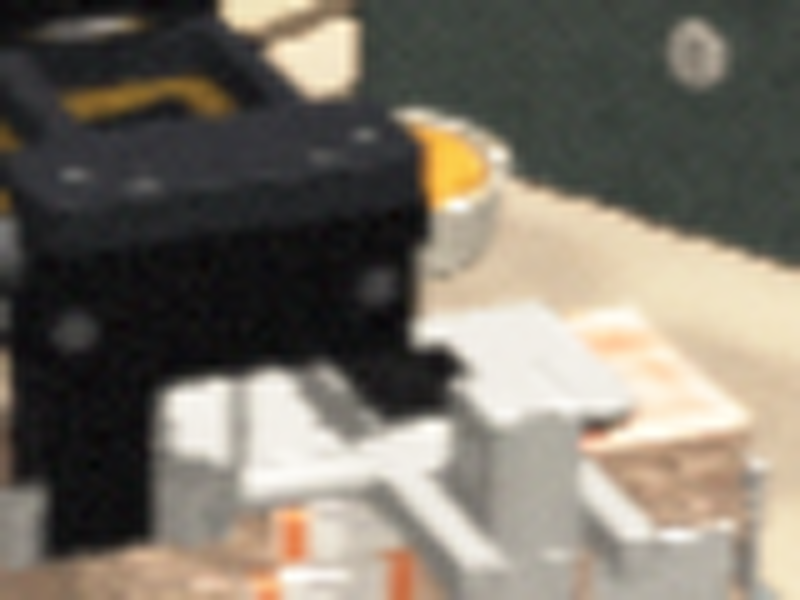

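```bash
python3 -m jog '{"gripper":[255,255,255],"xyz":[[0,0,0.026],[0,0,0],[0,0,0]],"spin":[0,0,0]}'; python3 see.py >/dev/null; python3 - <<'E'
from h import *
uv,P,C=cloud('side'); hp=np.array([.5687,-.0317])-[.0016,.0036]
e=np.array([.9963,.0859]); f=np.array([-.0859,.9963]); s=(P[:,:2]-hp)@e; w=(P[:,:2]-hp)@f
m=(abs(s)<.016)&(abs(w)<.02)&(P[:,2]>.104)&(P[:,2]<.112); print('post top',m.sum(),s[m].min(),s[m].max(),w[m].min(),w[m].max(),P[m,2].mean())
m=(abs(s)<.007)&(w<0)&(w>-.03)&(P[:,2]>.03)&(P[:,2]<.075); print('post face w',m.sum(),np.median(w[m]))
m=(abs(s+.045)<.016)&(abs(w)<.01)&(P[:,2]>.085)&(P[:,2]<.11); print('shank',np.polyfit(s[m],w[m],1),np.polyfit(s[m],P[m,2],1),np.median(w[m]),np.percentile(P[m,2],[5,50,95]))
m=(s>-.11)&(s<-.05)&(abs(w)<.035)&(P[:,2]>.10)&(P[:,2]<.15)&(C.max(1)>70); print('ring',m.sum())
if m.sum(): print(np.c_[s,w,P[:,2]][m][::max(1,m.sum()//12)].round(4))
E
python3 st.py
```

```text
time_s: 13.38
tcp_pos: [0.4733, -0.0394, 0.064]
orientation: [3.138, 0.134, 0.001]
force: [0.1, 0.6, -1.4]
width: 0.109
grip_force: 40.0
post top 49 -0.011101723750460755 0.007988821014238822 -0.009124287270435367 0.014568946003891694 0.10616548496856475
post face w 116 -0.008455306940048866
shank [0.03169237 0.00145957] [-0.01089037  0.09227601] -0.00042354737317902656 [0.0887691  0.09290621 0.09610701]
ring 49
[[-0.1072  0.0171  0.1383]
 [-0.1072  0.0114  0.1276]
 [-0.1065  0.0143  0.1174]
 [-0.0721  0.0218  0.1064]
 [-0.1066  0.0141  0.1131]
 [-0.0701 -0.0205  0.1225]
 [-0.072  -0.02    0.1204]
 [-0.0716 -0.0189  0.1177]
 [-0.0704 -0.0215  0.1165]
 [-0.1064  0.0156  0.1012]
 [-0.0703 -0.0213  0.1098]
 [-0.0689 -0.0172  0.1033]
 [-0.0707 -0.0223  0.1038]]
t 13.4333 tcp [ 0.4734 -0.0394  0.064 ] yaw 0.0855 zt [ 0.001 -0.    -1.   ] F [-0.7  0.  -1.3] w 0.10640927065505404 39.967052936553955
```

```bash
python3 -m jog '{"gripper":[255,255,255,255,255,255,255],"xyz":[[0.1,0,0],[0.1,0,0],[0.05,0,0],[0.03,0,0],[0.02,0,0],[0,0,0],[0,0,0]],"spin":[0,0,0,0,0,0,0]}' 40;python3 st.py
```

```text
time_s: 14.02
tcp_pos: [0.4969, -0.0373, 0.0635]
orientation: [3.139, 0.134, -0.001]
force: [0.1, 0.8, -1.0]
width: 0.112
grip_force: 40.0
t 14.0167 tcp [ 0.4969 -0.0373  0.0635] yaw 0.0856 zt [-0. -0. -1.] F [ 0.1  0.8 -1. ] w 0.11196556854818145 39.96677577495575
```

```bash
python3 -m jog '{"gripper":[255,255,255,255,255],"xyz":[[0.025,0,0],[0.025,0,0],[0.025,0,0],[0,0,0],[0,0,0]],"spin":[0,0,0,0,0]}' ;python3 -m jog '{"gripper":[255,255,255,255,255],"xyz":[[0.025,0,0],[0.025,0,0],[0,0,0],[0,0,0],[0,0,0]],"spin":[0,0,0,0,0]}'
```

```text
time_s: 14.43
tcp_pos: [0.5032, -0.0367, 0.0637]
orientation: [3.139, 0.134, 0.0]
force: [-0.6, 0.2, -1.8]
width: 0.108
grip_force: 40.0
time_s: 14.85
tcp_pos: [0.507, -0.0364, 0.0636]
orientation: [3.139, 0.134, -0.0]
force: [-0.3, 0.2, -1.8]
width: 0.108
grip_force: 40.0
```

```bash
python3 -m jog '{"gripper":[255,255,255,255,255,255],"xyz":[[0.05,0,0],[0.05,0,0],[0.05,0,0],[0.025,0,0],[0,0,0],[0,0,0]],"spin":[0,0,0,0,0,0]}';python3 see.py c8.png
```

```text
time_s: 15.35
tcp_pos: [0.521, -0.0352, 0.0636]
orientation: [-3.139, -0.134, 0.0]
force: [0.2, 0.1, -1.0]
width: 0.112
grip_force: 40.0
-0.06 42 z [0.0857 0.0875 0.0996 0.1323] w [-0.0088 -0.008  -0.002   0.0107]
-0.055 4 z [0.0843 0.0843 0.0851 0.0971] w [-0.0025 -0.0025 -0.0016  0.0014]
-0.05 2 z [0.0905 0.0905 0.0907 0.091 ] w [-0.0113 -0.0112 -0.0111 -0.011 ]
-0.045 1 z [0.0849 0.0849 0.0849 0.0849] w [-0.0013 -0.0013 -0.0013 -0.0013]
-0.04 3 z [0.0835 0.0837 0.0851 0.0908] w [-0.0121 -0.0103 -0.0031 -0.    ]
-0.035 8 z [0.0856 0.0865 0.0943 0.1123] w [-0.0052 -0.0039 -0.002  -0.0014]
-0.03 22 z [0.0848 0.0857 0.0944 0.0978] w [-0.0067 -0.0061 -0.0025  0.0009]
-0.025 43 z [0.0756 0.0785 0.0972 0.1183] w [-0.0221 -0.0174 -0.0061  0.0054]
-0.02 61 z [0.075  0.0756 0.0841 0.1224] w [-0.0254 -0.0232 -0.0076  0.0083]
-0.015 15 z [0.0758 0.0763 0.0822 0.0913] w [-0.0228 -0.0226 -0.0116 -0.0019]
-0.01 57 z [0.0772 0.0785 0.0928 0.1068] w [-0.0132 -0.009  -0.0055  0.009 ]
-0.005 38 z [0.0752 0.0765 0.0983 0.1069] w [-0.0118 -0.0106 -0.0089 -0.0047]
-0.0 44 z [0.0753 0.0773 0.096  0.107 ] w [-0.0117 -0.0104 -0.0081 -0.0051]
0.005 43 z [0.0757 0.0775 0.0962 0.1069] w [-0.0118 -0.0096 -0.0081 -0.0064]
0.01 18 z [0.0766 0.0766 0.0846 0.1027] w [-0.0232 -0.0186 -0.0085 -0.0073]
0.015 31 z [0.0751 0.0757 0.0817 0.0925] w [-0.0255 -0.0232 -0.0133 -0.0005]
```

View pics/c8.png

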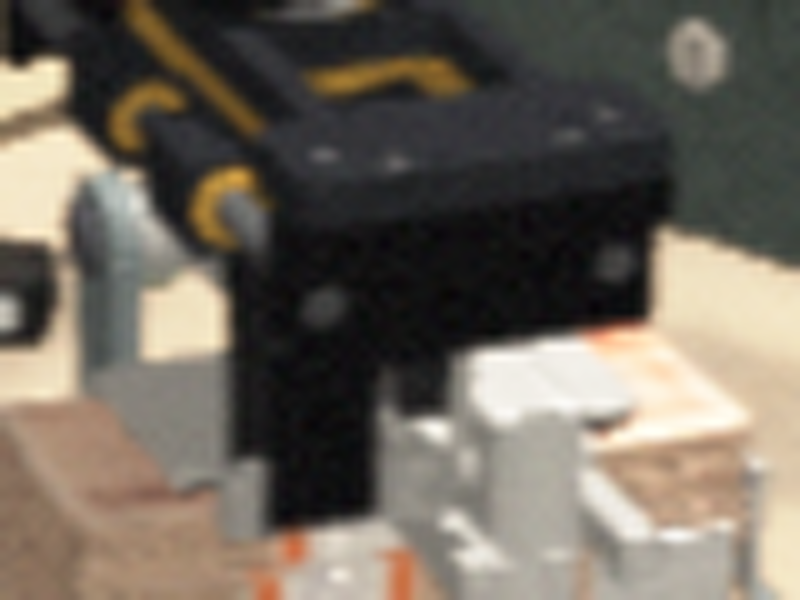

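The pin is in the hole: the collar is at crop (430,430), close to the post. I'll push on until the collar meets the post.

```bash
python3 -m jog '{"gripper":[255,255,255,255,255],"xyz":[[0.03,0,0],[0.03,0,0],[0.015,0,0],[0,0,0],[0,0,0]],"spin":[0,0,0,0,0]}';python3 -m jog '{"gripper":[255,255,255],"xyz":[[0.02,0,0],[0,0,0],[0,0,0]],"spin":[0,0,0]}';python3 -m jog '{"gripper":[255,255,255],"xyz":[[0.015,0,0],[0,0,0],[0,0,0]],"spin":[0,0,0]}'
```

```text
time_s: 15.82
tcp_pos: [0.527, -0.0347, 0.0637]
orientation: [3.139, 0.134, -0.0]
force: [-0.1, 0.5, -1.7]
width: 0.11
grip_force: 40.0
time_s: 16.07
tcp_pos: [0.5279, -0.0346, 0.0635]
orientation: [3.139, 0.134, -0.002]
force: [-1.3, 0.2, 0.5]
width: 0.109
grip_force: 40.0
time_s: 16.32
tcp_pos: [0.5278, -0.0347, 0.0632]
orientation: [3.138, 0.134, -0.006]
force: [-4.9, 0.2, 2.1]
width: 0.104
grip_force: 40.0
```

```bash
python3 -m jog '{"gripper":[120,120,120,120,120,120,120,120,120],"xyz":[[0,0,0],[0,0,0],[0,0,0],[0,0,0],[0,0,0],[0,0,0],[0,0,0],[0,0,0],[0,0,0]],"spin":[0,0,0,0,0,0,0,0,0]}';python3 -m jog '{"gripper":[120,120,120,120,120],"xyz":[[0,0,-0.1],[0,0,-0.25],[0,0,-0.3],[0,0,-0.3],[0,0,-0.05]],"spin":[0,0,0,0,0]}';python3 - <<'E'
from h import *
grab('side');uv,P,C=cloud('side'); hp=np.array([.5687,-.0317])-[.0016,.0036]
e=np.array([.9963,.0859]); f=np.array([-.0859,.9963]); s=(P[:,:2]-hp)@e; w=(P[:,:2]-hp)@f
for z in np.arange(.085,.16,.006):
    m=(s>-.065)&(s<.0)&(abs(w)<.03)&(abs(P[:,2]-z)<.003)&(C.max(1)>60)&((s<-.014)|(z>.11)); print(z.round(3),m.sum(),np.percentile(s[m],[0,10,50,90,100]).round(4) if m.any() else '',(w[m].min().round(3),w[m].max().round(3)) if m.any() else '')
m=(s>.01)&(s<.03)&(abs(w)<.01)&(P[:,2]>.085)&(P[:,2]<.1); print('tip',m.sum(),s[m].max() if m.any() else'')
E
python3 st.py
```

```text
time_s: 17.07
tcp_pos: [0.5298, -0.0345, 0.0637]
orientation: [3.139, 0.134, 0.0]
force: [-0.2, -0.5, -0.4]
width: 0.523
grip_force: 0.0
time_s: 17.48
tcp_pos: [0.5327, -0.0342, 0.1482]
orientation: [3.138, 0.134, 0.013]
force: [0.3, 0.6, -0.2]
width: 0.528
grip_force: 0.0
0.085 63 [-0.0597 -0.0548 -0.0332 -0.0173 -0.0141] (np.float64(-0.023), np.float64(0.005))
0.091 62 [-0.0596 -0.0582 -0.0406 -0.0197 -0.0157] (np.float64(-0.014), np.float64(0.021))
0.097 74 [-0.0578 -0.0503 -0.0269 -0.0172 -0.0145] (np.float64(-0.018), np.float64(0.023))
0.103 11 [-0.0197 -0.0195 -0.0173 -0.0161 -0.0161] (np.float64(-0.022), np.float64(0.024))
0.109 10 [-0.0196 -0.0194 -0.0186 -0.0165 -0.0163] (np.float64(-0.024), np.float64(0.024))
0.115 7 [-0.0191 -0.0189 -0.0179 -0.0169 -0.0162] (np.float64(-0.022), np.float64(0.024))
0.121 12 [-0.0206 -0.0203 -0.0175 -0.0167 -0.0158] (np.float64(-0.022), np.float64(0.026))
0.127 10 [-0.0211 -0.021  -0.0198 -0.0176 -0.0168] (np.float64(-0.021), np.float64(0.02))
0.133 15 [-0.0212 -0.0206 -0.0193 -0.0175 -0.0167] (np.float64(-0.016), np.float64(0.015))
0.139 6 [-0.0202 -0.0201 -0.0193 -0.0186 -0.0186] (np.float64(-0.007), np.float64(0.008))
0.145 0  
0.151 0  
0.157 0  
tip 17 0.02344608631535405
t 17.5333 tcp [ 0.5321 -0.0344  0.1472] yaw 0.0854 zt [ 0.007 -0.001 -1.   ] F [0.3 0.2 0.7] w 0.5274181406097795 0.0
```

```bash
python3 -m jog '{"gripper":[255,255,255,255,255,255,255,255,255,255,255,255,255],"xyz":[[-0.05,0,0],[0,0,0],[0,0,0],[0,0,0],[0,0,0],[0,0,0],[0,0,0],[0,0,0],[0,0,0],[0,0,0.2],[0,0,0.2],[0,0,0.2],[0,0,0]],"spin":[0,0,0,0,0,0,0,0,0,0,0,0,0]}' 20;python3 st.py
```

```text
time_s: 18.62
tcp_pos: [0.5234, -0.035, 0.093]
orientation: [-3.138, -0.134, 0.009]
force: [0.1, -0.1, -0.4]
width: 0.005
grip_force: 0.0
t 18.6167 tcp [ 0.5234 -0.035   0.093 ] yaw 0.0855 zt [-0.006  0.    -1.   ] F [ 0.1 -0.1 -0.4] w 0.005091318102284757 0.0
```

```bash
python3 -m jog '{"gripper":[255,255,255,255,255,255,255,255,255,255,255,255],"xyz":[[0.075,0,0],[0.075,0,0],[0.075,0,0],[0.075,0,0],[0.075,0,0],[0.075,0,0],[0.075,0,0],[0.075,0,0],[0.075,0,0],[0.075,0,0],[0,0,0],[0,0,0]],"spin":[0,0,0,0,0,0,0,0,0,0,0,0]}';cat > ring.py <<'E'
from h import *
grab('side');uv,P,C=cloud('side'); hp=np.array([.5687,-.0317])-[.0016,.0036]
e=np.array([.9963,.0859]); f=np.array([-.0859,.9963]); s=(P[:,:2]-hp)@e; w=(P[:,:2]-hp)@f
for a in np.arange(-.02,.045,.005):
    m=(abs(s-a)<.0025)&(w<-.015)&(w>-.03)&(P[:,2]>.085)&(P[:,2]<.16)&(C.max(1)>60); print(a.round(3),m.sum(),np.percentile(P[m,2],[0,50,100]).round(4) if m.any() else '')
m=(s>-.06)&(s<-.022)&(abs(w)<.015)&(P[:,2]>.085)&(P[:,2]<.105);print('tab',s[m].min(),s[m].max(),np.percentile(P[m,2],95))
m=(s>.0)&(s<.05)&(abs(w)<.03)&(C.max(1)<50)&(P[:,2]>.085)&(P[:,2]<.15);print('finger low',m.sum(),np.percentile(P[m,2],2) if m.any() else '')
E
python3 ring.py; python3 st.py
```

```text
time_s: 19.62
tcp_pos: [0.586, -0.0295, 0.0957]
orientation: [-3.139, -0.134, -0.001]
force: [0.0, -0.0, 0.5]
width: 0.005
grip_force: 0.2
-0.02 0 
-0.015 2 [0.0977 0.0979 0.0982]
-0.01 4 [0.0934 0.0984 0.1002]
-0.005 7 [0.0958 0.1001 0.1032]
0.0 8 [0.1015 0.1052 0.1086]
0.005 6 [0.1084 0.1093 0.1103]
0.01 6 [0.111  0.1125 0.1161]
0.015 1 [0.1179 0.1179 0.1179]
0.02 0 
0.025 0 
0.03 0 
0.035 0 
0.04 0 
tab -0.05927230978665494 -0.02209436530955522 0.09807679933643167
finger low 134 0.12490539314495282
t 19.6667 tcp [ 0.5857 -0.0296  0.0957] yaw 0.0856 zt [ 0.  0. -1.] F [0.3 0.7 0.5] w 0.007707919022845772 0.20195149874780327
```

```bash
python3 -m jog '{"gripper":[255,255,255,255,255,255,255,255],"xyz":[[0.05,0,0.03],[0.05,0,0.04],[0.05,0,0.04],[0.02,0,0.06],[0,0,0.06],[0,0,0.05],[0,0,0],[0,0,0]],"spin":[0,0,0,0,0,0,0,0]}';python3 st.py;python3 -m jog '{"gripper":[255,255,255,255],"xyz":[[0,0,0.04],[0,0,0.02],[0,0,0],[0,0,0]],"spin":[0,0,0,0]}';python3 ring.py; python3 st.py
```

```text
time_s: 20.33
tcp_pos: [0.5985, -0.0285, 0.0727]
orientation: [3.139, 0.134, -0.002]
force: [-0.3, -0.0, 0.4]
width: 0.005
grip_force: 0.0
t 20.3333 tcp [ 0.5985 -0.0285  0.0727] yaw 0.0856 zt [-0.001 -0.    -1.   ] F [-0.3 -0.   0.4] w 0.005375106311153551 0.0
time_s: 20.67
tcp_pos: [0.599, -0.0285, 0.0685]
orientation: [3.139, 0.134, -0.0]
force: [-0.4, -0.5, -0.1]
width: 0.004
grip_force: 0.0
-0.02 0 
-0.015 1 [0.0914 0.0914 0.0914]
-0.01 4 [0.0903 0.0916 0.0927]
-0.005 5 [0.0896 0.0908 0.0936]
0.0 4 [0.0907 0.0913 0.0952]
0.005 5 [0.0907 0.0918 0.0939]
0.01 4 [0.089  0.0922 0.0931]
0.015 6 [0.0903 0.0923 0.0926]
0.02 2 [0.0925 0.0928 0.0932]
0.025 2 [0.0927 0.0936 0.0946]
0.03 0 
0.035 0 
0.04 0 
tab -0.059787877651069986 -0.022009893637866693 0.0981625694732522
finger low 222 0.097563993887414
t 20.7167 tcp [ 0.5991 -0.0285  0.0685] yaw 0.0856 zt [ 0. -0. -1.] F [0.3 0.9 0.6] w 0.008640485957944024 0.0
```

```bash
python3 -m jog '{"gripper":[255,255,255,255],"xyz":[[0,0,0.02],[0,0,0.01],[0,0,0],[0,0,0]],"spin":[0,0,0,0]}';python3 -m jog '{"gripper":[255,255,255,255,255,255,255,255],"xyz":[[0,0,-0.1],[0,0,-0.3],[0,0,-0.4],[0,0,-0.4],[0,0,-0.4],[0,0,-0.4],[0,0,0],[0,0,0]],"spin":[0,0,0,0,0,0,0,0]}';python3 ring.py; python3 bar.py; python3 - <<'E'
from h import *
b,_=load('side'); save('c9.png',b[160:240,290:410],6.5)
E
```

```text
time_s: 21.05
tcp_pos: [0.5994, -0.0285, 0.0665]
orientation: [3.139, 0.134, 0.001]
force: [-0.7, 1.2, 3.6]
width: 0.003
grip_force: 1.4
time_s: 21.72
tcp_pos: [0.6003, -0.0284, 0.2286]
orientation: [3.138, 0.134, 0.008]
force: [0.2, -0.1, -1.1]
width: 0.006
grip_force: 0.0
-0.02 0 
-0.015 0 
-0.01 5 [0.0887 0.0911 0.0919]
-0.005 6 [0.0888 0.0905 0.0916]
0.0 4 [0.0895 0.0921 0.0931]
0.005 5 [0.0903 0.0907 0.0933]
0.01 5 [0.0916 0.0918 0.0941]
0.015 2 [0.0912 0.0914 0.0916]
0.02 4 [0.09   0.0916 0.0923]
0.025 0 
0.03 0 
0.035 0 
0.04 0 
tab -0.05974128440964964 -0.022215044341088033 0.09777729153777144
finger low 0 
[ 0.3   0.19 -0.87] [ 0.599  -0.0286  0.2266]
0.03 27 0.0821
0.05 29 0.0826
0.13 22 0.0841
0.14 1 0.085
0.15 2 0.093
0.19 65 0.0885
59 [0.54772599 0.004325   0.08267064]
```

View pics/c9.png

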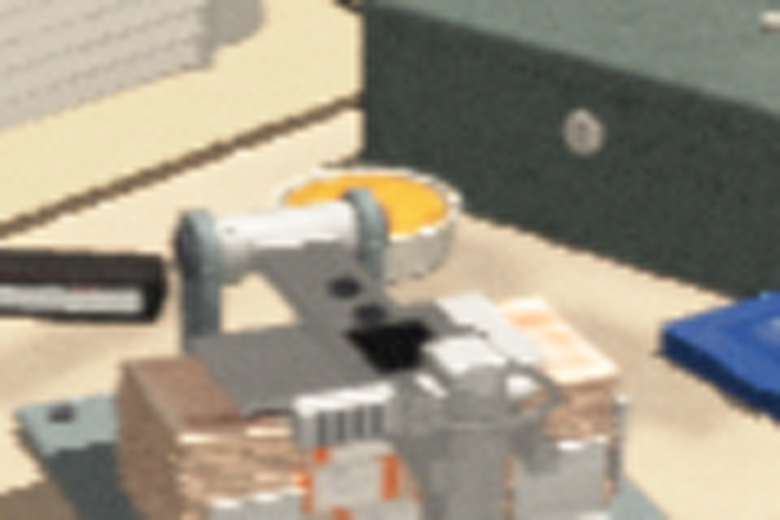

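The picture shows the pin's tab at (345,415), the ring lying flat round the post at (490,390), and the bar level. The collar hit its stop, and the gripper is clear.

```bash
python3 -c "
from station import ctrl
print(ctrl.job_done())"
```

```text
the job is handed in; nothing more can be done
None
```

The job is handed in: the bar is fully down, the linchpin is through the post to its collar, the ring lies flat round the post, and the gripper was clear. The hand-in gave no verdict.

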